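Tighten a monitor-arm clamp bolt with a click wrench

TASK

Pick up the click wrench from the blue mat, set its socket fully down over the square bolt head of the monitor-arm mount, and turn it clockwise (seen from above) until the handle gives way with its click, then stop; do not force the handle on to the end of its give. Then take the wrench off without loosening the bolt again, and lay it back level on the blue mat, socket down, leaving the other things on the desk where they stand.

Things in the scene. Friction and masses are not known exactly. Their poses are not given: they have to be found in the camera images.
- grip (a point): Middle of the click wrench's black handle, on its axis: the place to grip (bar 22 mm wide and high, 125 mm long). +x runs level to the socket, z up. The socket axis is 135 mm ahead, the socket's lower face 33 mm below. Wrench about 0.45 kg, 270 mm long, red housing (72 by 50 mm) over the head; a 66 mm black ball 80 mm behind this point rests on the surface too, so it lies level.
- socket (a point): Centre of the open lower face of the wrench's steel head (42 mm square, 24 mm high); z up, along the socket axis. The square pocket opens downwards, 26 mm wide, 18 mm deep, 3 mm bevel at its mouth, sides along this point's x and y. The head turns on the handle by the breakaway joint, about the socket axis; untripped, its x is the handle's x.
- bolt_top (a point): Centre of the top of the brass square bolt head, 24 mm wide, 16 mm high, sides along x and y, z up; any quarter turn fits. Socket fully down: its face rests on the washer, 16 mm below this point. Clockwise from above it runs with light drag (0.35 Nm) for an unknown 15 to 55 degrees, then is tight and stops dead; it turns back as easily.
- mount: Aluminium base plate of the monitor arm, fixed to the desk, 130 mm square, 8 mm thick; origin at the centre of its underside, z up. At its centre a steel washer, 68 mm across, its top 20 mm over the desk, carries the bolt head.
- bolt (a joint): Turn of the bolt, rad: grows as it is screwed clockwise (tightened), falls if it is turned back. The value at which it becomes tight is not known beforehand; it starts between 0.05 and 0.75.
- click (a joint): Breakaway joint of the wrench, rad. 0 = straight, held by a spring. At about 1.2 Nm clockwise it gives way: the handle runs ahead of the head, this value grows and the resistance falls steadily (half at 0.13, little at the hard stop, 0.22). Tripped above 0.1; above 0.20 it counts as forced on. Springs back when let go or turned back.
- mat: Blue mat fixed to the desk, 280 mm (x) by 180 mm (y), 3 mm thick; origin at the centre of its underside, z up. The wrench lies on it at the start.
- mug: White mug, 80 mm across, 90 mm high, handle on one side; origin at the centre of its underside. Leave alone.
- fluid: Small white bottle with a green cap, 36 mm across, 75 mm high; origin at the centre of its underside. Leave alone.
- stapler: Black and red stapler 130 mm long (its x), 36 mm wide, 58 mm high; origin at the centre of its underside. Leave alone.

How it is judged:
On the way, in this order (a step that is already met when the one before it is completed fails the run):
1. the socket is fully down over the bolt head (horizontal distance between socket and bolt_top below 0.004 m and z of socket in the frame of bolt_top below -0.0125 m and angle between socket's own z axis and vertical below 0.07 rad), for 0.2 s.
2. with the socket down on the bolt, the wrench has clicked (joint above 0.08) (all of step 1 and value of joint click above 0.08 rad), for 0.2 s.
At the end, for the whole second after the job is handed in: The bolt was tightened to the click and not turned back by more than about 7 degrees, and the wrench lies level (within 4.5 degrees), socket down, untripped and let go on the blue mat: its socket centre and the middle of its handle are over the mat and the socket face within 3 mm of its surface (x of grip in the frame of mat between -0.14 and 0.14 m and y of grip in the frame of mat between -0.09 and 0.09 m and x of socket in the frame of mat between -0.14 and 0.14 m and y of socket in the frame of mat between -0.09 and 0.09 m and z of socket in the frame of mat below 0.006 m and angle between grip's own z axis and vertical below 0.08 rad and value of joint bolt above 0.88 rad and value of joint click below 0.03 rad and velocity of joint click below 0.1 rad/s and contact force between anything else and mat above 1 N); the robot touches nothing.
It fails at once if the handle is forced on past the click, near the end of its give (joint above 0.20) (value of joint click above 0.2 rad).
It fails at once if the mug, bottle or stapler is shifted by more than 20 mm (distance of any of mug, fluid, stapler from where it was at the start of the episode above 0.02 m).
It also fails if it takes over 64 s, if anything falls off the work surface, if the arm or the gripper's body presses on something with over 40 N, if the wrist force passes 120 N, or if a joint passes its speed limit or range.

ROBOT

A 6-joint arm with a two-finger parallel gripper is mounted at the origin on the work surface. World frame = base frame: x ahead of the robot, y to its left, z up, the work surface at z = 0. Lengths are in m, angles in rad, forces in N, time in s.
With the tool pointing down it reaches from about 0.425 to 1.125 m from the base axis. Payload 14.9 kg.
Tool frame: the origin (TCP) lies midway between the tips of the shut fingers; the grasp point (between the pads) lies 19 mm behind it; z points along the fingers, y is the line along which they close (so a half turn about z gives the same grasp; the last joint's range is limited). The gripper opens to 91 mm and grips with 3 to 60 N. Pads are 32 mm wide; open, the fingers measure 118 mm over their backs; the gripper's body (76 mm by 178 mm) begins 60 mm behind the grasp point.
Start: joints at [1.105, 0.379, 1.734, -0, 1.028, -0.033], TCP at [0.294, 0.635, 0.214] pointing down, gripper open.
Joint ranges: [-2.77, 2.77], [-0.74, 2.19], [0, 2.66], [-1.06, 4.2], [0.31, 2.87], [-3.08, 3.08]. Speed limits (rad/s): [1.89, 1.89, 2.39, 3.14, 3.14, 3.14].

INTERFACE

Orientations are given as a unit quaternion [w, x, y, z].
In Python, from station import status, get_image, robot, spotter gives the robot as it stands.
- The arm moves only by the tool send_rows, never from a script. Its argument "series" is text: rows parted by semicolons, each of 5 numbers parted by spaces: the finger opening in m, from 0 to 0.0912, then the shift along the tool's x, y, z in m, then the turn about the tool's z in degrees. In form: claw x y z twist; .... A call has 1 to 5 rows; each row shifts and turns the commanded pose from where the row before left it, along the tool's axes as they then stand; what a row does not reach is not made up. A row lasts 1/12 s, in which the tool goes at most 41.7 mm and 7.16 degrees, less where a joint would pass 70% of its speed; a pose out of reach is approached as far as the arm can. A call with a gripper value outside its range is refused whole. The fingers move at their own pace and stop on an object; "force" is the grip in N (left out, the last holds). Time passes only in rows, so rows that do not move let the fingers close. It gives the time, the measured TCP pose, the force, the opening and the grip force at its end, in the units of the state.
- status.sense(): the state, without advancing time (a new reading comes with each control period).
- get_image(name): name is "side" or "top" or "wrist"; returns a dict with "frame" (480x640x3 uint8, red, green, blue), "mtx" (3x3 intrinsics, pixels), "xyz" and "rotation" of the camera in the world. Camera axes: x right, y down, z forward; pixel columns grow to the right and rows downward; lengths in m; the calibration is good to about 2 mm. A picture is of the moment at which its call begins. There is no depth.
- robot.sign_off(): hands the job in; it is judged then, once.
Trained networks look in a picture, given as the dict that the camera call returned (one of the last four; its "shot" number tells which), for a name from the list of things; names that differ only in an ending like _2 or _b are one class to them, and where a whole thing is asked for, a point or a joint stands for the part that bears it (a point fixed in the world has none). Each returns a list of dicts, best first, with "conf" (0 to 1); they miss things now and then, are a little off and sometimes report something else, mostly with a low value. They report only what shows in the picture. A call takes as long as a camera call.
- spotter.silhouettes(target, picture): "mask" (480x640 bool, what is visible of it) and "extent" ([left, top, width, height] in pixels, round what is visible of it).
The state is a dict: "time_s": time; "joint_pos": joint angles; "joint_velocities": joint speeds; "tau": joint torques, N m; "tcp_pos": TCP position; "ee_rot": TCP orientation; "contact_force": force on the tool from outside, world axes, zero at the start; "moment": the same for the moment, N m; "opening": finger opening in m; "gripper_force": force on a finger pad.
Only numpy, scipy, OpenCV 4.12 (cv2) and the standard library are available. Lean on these libraries where they do the work, as an engineer would, in place of code of your own. Each camera call takes 0.05 s, during which the arm holds its last target. There are 200 camera calls.

## Working session

There is one attempt and no reset: what is moved stays moved. The work goes in short steps, Python scripts to look and compute and a tool call to move; the robot and the scene stay as the last step left them, time stands still between calls to the robot, and variables do not carry over. Pictures are saved under pics/ and viewed, at most 13 in all, crops included, and the job is handed in when it is done.

Besides the shell and the picture viewer there is one more tool, called after "Call:" as name(argument=value, ...) on one line, values as JSON. send_rows: Moves the arm, as the interface text tells. Its arguments: {"type":"object","properties":{"series":{"type":"string"},"force":{"type":"number"}},"required":["series"]}

```bash
mkdir -p pics; ls
python3 - <<'E'
from station import status,get_image
import cv2,json
s=status.sense();print(s)
for n in("top","side"):
    d=get_image(n);cv2.imwrite(f"pics/{n}0.png",d["frame"][:,:,::-1]);print(n,d["mtx"].tolist(),d["xyz"],d["rotation"])
E
```

```text
pics
{'time_s': 0.0, 'joint_pos': array([ 1.10470354e+00,  3.79368521e-01,  1.73478193e+00, -1.02157929e-05,
        1.02848972e+00, -3.32852723e-02]), 'joint_velocities': array([ 0.00045722,  0.00017844,  0.00185478, -0.00021088,  0.00037767,
       -0.00149209]), 'tau': array([-8.90770007e-04, -7.63739204e+01, -4.34361470e+01,  6.50671008e-02,
        4.25381970e-02, -1.30922176e-04]), 'tcp_pos': array([0.29341653, 0.63510498, 0.21331568]), 'ee_rot': array([-1.25184679e-04,  2.14716049e-01,  9.76676376e-01, -5.08599382e-04]), 'contact_force': array([-0.32795544, -0.41555422,  0.21873767]), 'moment': array([-0.03414421,  0.05664335,  0.02041221]), 'gripper_force': 0.0, 'opening': 0.09126899126503814}
top [[528.9460437577256, 0.0, 323.1810105621439], [0.0, 528.9460437577256, 238.23707143283065], [0.0, 0.0, 1.0]] [ 0.52895945 -0.00243583  0.95178346] [-0.04679494  0.70848657 -0.70307591  0.03925917]
side [[456.6646827990802, 0.0, 321.83590635761425], [0.0, 456.6646827990802, 240.54469330651364], [0.0, 0.0, 1.0]] [ 0.36558273 -0.46628068  0.52598816] [-0.40374961  0.87223057 -0.25384164  0.10846434]
```

View pics/top0.png

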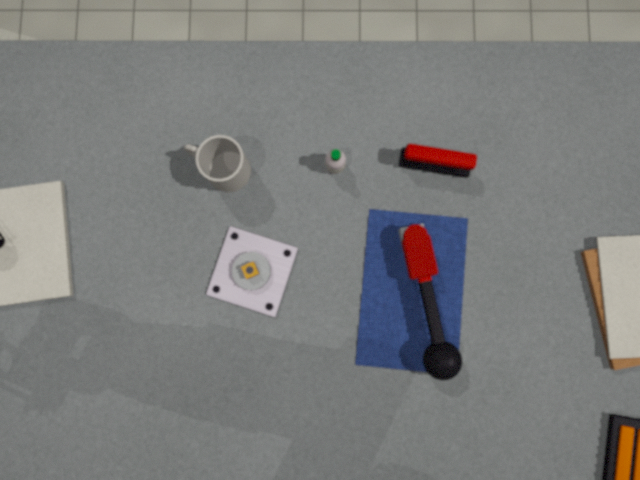

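View pics/side0.png

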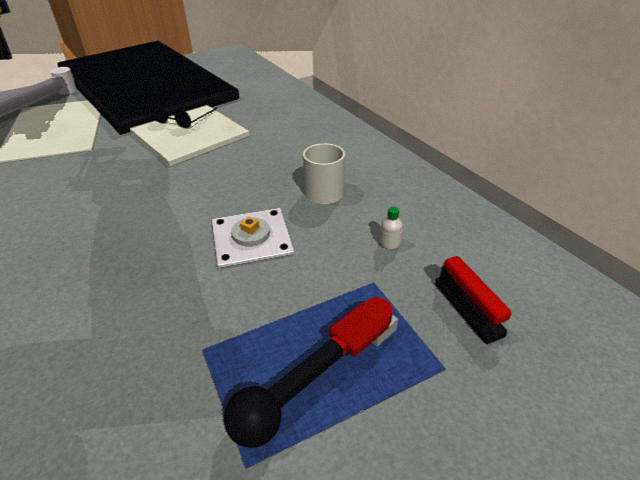

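The top view shows the wrench on the mat, from the red head at (415,240) to the ball at (442,360), and the bolt at (250,270) on the mount. The side view agrees with this. Next I'll measure the poses.

```bash
cat > h.py <<'E'
import numpy as np,cv2
from scipy.spatial.transform import Rotation as R
from station import status,get_image,spotter
def rot(q): return R.from_quat(np.r_[q[1:],q[0]])
def toworld(d,px,z):
    px=np.atleast_2d(px).astype(float)
    v=np.c_[px,np.ones(len(px))]@np.linalg.inv(d["mtx"]).T
    v=rot(d["rotation"]).apply(v); c=np.array(d["xyz"])
    return c+v*((z-c[2])/v[:,2])[:,None]
def pix(d,p):
    c=rot(d["rotation"]).inv().apply(np.atleast_2d(p)-d["xyz"]);u=c@d["mtx"].T
    return u[:,:2]/u[:,2:]
def hsv(d): return cv2.cvtColor(d["frame"],cv2.COLOR_RGB2HSV)
def rng(h,lo,hi): return cv2.inRange(h,np.array(lo),np.array(hi))
def biggest(m):
    n,l,s,c=cv2.connectedComponentsWithStats(m);i=1+np.argmax(s[1:,4]);return (l==i).astype(np.uint8)
def rect(m):
    c=max(cv2.findContours(m,0,2)[0],key=cv2.contourArea);return cv2.minAreaRect(c)
E
python3 - <<'E'
from h import *
for n in("top","side"):
    d=get_image(n);H=hsv(d);print(n)
    br=biggest(rng(H,(12,120,90),(35,255,255))*1 if n=="side" else rng(H,(12,120,90),(35,255,255))*np.uint8((np.arange(640)<450)[None,:]))
    b=cv2.boxPoints(rect(br));W=toworld(d,b,.036)
    print("bolt",W.mean(0).round(4),np.linalg.norm(np.diff(W,axis=0),axis=1).round(4),np.degrees(np.arctan2(*(W[1]-W[0])[[1,0]])))
    for t,z in(("mount",.008),("mat",.003),("grip",.04),("mug",.09),("fluid",.075),("stapler",.058)):
        r=spotter.silhouettes(t,d)
        if not r: print(t,"none");continue
        m=r[0]["mask"].astype(np.uint8);B=cv2.boxPoints(rect(m));W=toworld(d,B,z)
        print(t,round(r[0]["conf"],2),"c",W.mean(0).round(4)[:2],"corners",W[:,:2].round(3).tolist())
        if t=="grip":
            red=m*(((H[:,:,0]<8)|(H[:,:,0]>172))&(H[:,:,1]>150))
            blk=m*(H[:,:,2]<60)
            D=cv2.distanceTransform(blk.astype(np.uint8),2,5);j=np.unravel_index(D.argmax(),D.shape)
            ball=toworld(d,(j[1],j[0]),.036)[0];print(" ball",ball,D.max())
            yy,xx=np.nonzero(blk);P=toworld(d,np.c_[xx,yy],.045)[:,:2]
            k=np.linalg.norm(P-ball[:2],axis=1)>.045;P=P[k];c=P.mean(0);u=np.linalg.svd(P-c)[2][0] if len(P)<4000 else 0
            s=(P-c)@u;print(" handle c",c,u,np.degrees(np.arctan2(u[1],u[0])),s.min(),s.max())
            yy,xx=np.nonzero(red);print(" red c",toworld(d,np.c_[xx,yy],.06).mean(0))
E
```

```text
top
bolt [0.585  0.1353 0.036 ] [0.0232 0.0235 0.0231] -62.790342353750916
mount 0.62 c [0.5855 0.135 ] corners [[0.542, 0.215], [0.668, 0.178], [0.628, 0.054], [0.503, 0.093]]
mat 0.64 c [ 0.5531 -0.1522] corners [[0.419, -0.048], [0.702, -0.073], [0.686, -0.26], [0.405, -0.228]]
grip 0.88 c [ 0.5325 -0.1715] corners [[0.656, -0.107], [0.673, -0.173], [0.409, -0.234], [0.393, -0.171]]
 ball [ 0.43475353 -0.19335979  0.036     ] 18.393797
 handle c [ 0.52182174 -0.17503694] [-0.97697043 -0.21337474] -167.67980592167922 -0.10977965312093318 0.0445937890911091
 red c [ 0.61281561 -0.15432864  0.06      ]
mug 0.84 c [0.7638 0.1791] corners [[0.787, 0.244], [0.834, 0.181], [0.74, 0.114], [0.694, 0.177]]
fluid 0.89 c [ 0.7678 -0.0116] corners [[0.788, 0.004], [0.788, -0.027], [0.748, -0.027], [0.748, 0.004]]
stapler none
side
bolt [0.7248 1.5074 0.036 ] [0.5581 0.7389 0.4033] -33.69571057580685
mount none
mat 0.83 c [ 0.5476 -0.2195] corners [[0.398, -0.202], [0.691, -0.136], [0.683, -0.252], [0.418, -0.288]]
grip 0.92 c [ 0.5338 -0.1711] corners [[0.391, -0.17], [0.672, -0.091], [0.665, -0.186], [0.407, -0.238]]
 ball [ 0.43184028 -0.19577691  0.036     ] 28.559694
 handle c [ 0.51954687 -0.1811282 ] [-0.97491109 -0.22259463] -167.13852627175058 -0.06704282793384127 0.04726178188581361
 red c [ 0.60063629 -0.17134272  0.06      ]
mug 0.56 c [0.7349 0.1313] corners [[0.755, 0.238], [0.821, 0.193], [0.71, 0.029], [0.654, 0.065]]
fluid 0.69 c [ 0.7464 -0.0471] corners [[0.763, 0.001], [0.792, -0.017], [0.728, -0.095], [0.702, -0.078]]
stapler 0.93 c [ 0.757  -0.2097] corners [[0.73, -0.15], [0.807, -0.13], [0.778, -0.275], [0.714, -0.284]]
```

Call:
send_rows(series="0.0912 -0.025 -0.03 0 0;0.0912 -0.025 -0.03 0 0;0.0912 -0.025 -0.03 0 0;0.0912 -0.025 -0.03 0 0;0.0912 -0.025 -0.03 0 0", force=40)

```text
time_s: 1.22
tcp_pos: [0.3442, 0.4452, 0.2139]
ee_rot: [0.0, 0.215, 0.977, 0.0]
contact_force: [0.2, 0.1, 0.3]
opening: 0.091
gripper_force: 0.0
```

Call:
send_rows(series="0.0912 -0.025 -0.03 0 0;0.0912 -0.025 -0.03 0 0;0.0912 -0.025 -0.03 0 0;0.0912 -0.025 -0.03 0 0;0.0912 -0.025 -0.03 0 0")

```text
time_s: 1.63
tcp_pos: [0.3948, 0.2566, 0.2142]
ee_rot: [0.0, 0.214, 0.977, 0.0]
contact_force: [1.4, 0.1, 0.5]
opening: 0.0916
gripper_force: 0.0
```

Call:
send_rows(series="0.0912 -0.025 -0.03 0 0;0.0912 -0.025 -0.03 0 0;0.0912 -0.025 -0.03 0 0;0.0912 -0.025 -0.03 0 0;0.0912 -0.025 -0.03 0 0")

```text
time_s: 2.05
tcp_pos: [0.4455, 0.0678, 0.2143]
ee_rot: [0.0, 0.215, 0.977, 0.0]
contact_force: [0.7, 1.3, -0.2]
opening: 0.0913
gripper_force: 0.0
```

Call:
send_rows(series="0.0912 -0.025 -0.03 0 0;0.0912 -0.025 -0.03 0 0;0.0912 -0.025 -0.03 0 0;0.0912 -0.025 -0.03 0 0;0.0912 -0.025 -0.03 0 0")

```text
time_s: 2.47
tcp_pos: [0.496, -0.1211, 0.2142]
ee_rot: [0.0, 0.215, 0.977, 0.0]
contact_force: [0.7, 1.1, -0.3]
opening: 0.0913
gripper_force: 0.0
```

Call:
send_rows(series="0.0912 -0.025 -0.03 0 -7;0.0912 0 0 0 -7;0.0912 0 0 0 -7;0.0912 0 0 0 -7;0.0912 0 0 0 -7")

```text
time_s: 2.88
tcp_pos: [0.5058, -0.1566, 0.2139]
ee_rot: [-0.0, -0.091, 0.996, -0.0]
contact_force: [0.1, 0.2, 0.5]
opening: 0.091
gripper_force: 0.0
```

```bash
cat >> h.py <<'E'
def tool():
    s=status.sense();r=rot(s["ee_rot"]);y=r.apply([0,1,0]);return s,r,np.degrees(np.arctan2(y[1],y[0]))
def delta(p):   # world target -> tool-axes shift
    s,r,_=tool();return r.inv().apply(np.array(p)-s["tcp_pos"])
E
python3 - <<'E'
from h import *
d=get_image("wrist");cv2.imwrite("pics/w1.png",d["frame"][:,:,::-1]);s,r,y=tool();print(d["xyz"],rot(d["rotation"]).as_matrix().round(2),y,s["joint_pos"])
print(pix(d,[[.512,-.177,.036],[.644,-.148,.036]]))
for n in("grip","socket"):
    for q in spotter.silhouettes(n,d)[:2]:print(n,q["conf"],q["extent"])
E
```

```text
[ 0.43872754 -0.16903458  0.38400662] [[-0.18  0.95  0.24]
 [ 0.98  0.18  0.05]
 [ 0.    0.24 -0.97]] 100.99510101627841 [-3.43907614e-01  1.09348700e-01  2.07775011e+00 -5.36606608e-05
  9.54406361e-01 -2.10657364e+00]
[[293.81472424 224.17805809]
 [301.13497255 370.22765427]]
grip 0.86 [246.5, 75.0, 81.6, 324.2]
```

View pics/w1.png

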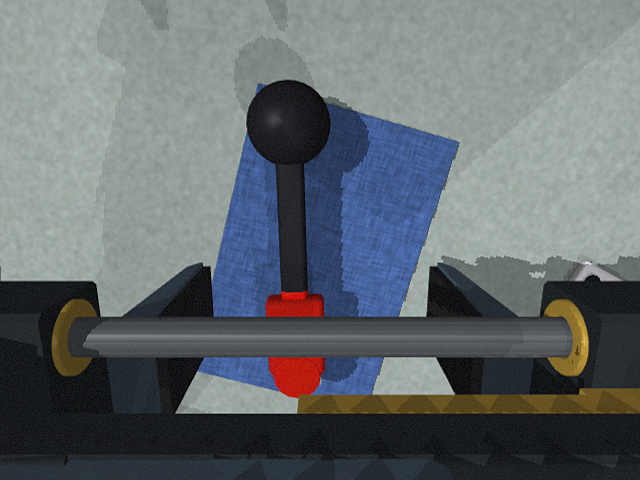

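The wrist view shows the ball at (289,123), the handle running from (289,165) to (294,292), and the red head below that. I'll fit the handle axis.

Run:
```python
from h import *
d=get_image("wrist");f=cv2.cvtColor(d["frame"],7).astype(int);H=hsv(d)
c=[]
for v in range(175,285):
    k=np.nonzero((H[v,265:315,1]<90)&(H[v,265:315,2]<75))[0]+265
    if len(k)>15:c.append((k.min()/2+k.max()/2,v,len(k)))
c=np.array(c);print(c[::25])
W=toworld(d,c[:,:2],.047)[:,:2];m=W.mean(0);u=np.linalg.svd(W-m)[2][0];u*=np.sign(u[0])
print("axis",m,np.degrees(np.arctan2(u[1],u[0])), "width",np.linalg.norm(toworld(d,(0,230),.047)-toworld(d,(c[:,2].mean(),230),.047)))
b=toworld(d,(288.7,122.5),.036)[0][:2];b=m+u*((b-m)@u);g=b+.08*u;print("ball",b,"grip",g)
red=((H[:,:,0]<8)|(H[:,:,0]>172))&(H[:,:,1]>150);yy,xx=np.nonzero(red)
s=(toworld(d,np.c_[xx,yy],.06)[:,:2]-g)@u;print("red span from grip",s.min(),s.max())
s,r,y=tool();print("yaw",y,"delta tool",r.inv().apply(np.r_[g,.036-.019+.0]-s["tcp_pos"]))
```

```text
[[288.5 175.   26. ]
 [290.  200.   27. ]
 [291.5 225.   25. ]
 [292.  250.   25. ]
 [293.  275.   25. ]]
axis [ 0.51475448 -0.1777411 ] 11.559463582693674 width 0.020671706459883973
ball [ 0.43257911 -0.1945487 ] grip [ 0.51095649 -0.17851791]
red span from grip -0.09845993535301667 0.15680058889994758
yaw 99.87224259382594 delta tool [-0.00113903 -0.02286514  0.1970044 ]
```

Call:
send_rows(series="0.06 0 -0.012 0.03 -1;0.06 -0.001 -0.011 0.035 -1;0.06 0 0 0.035 0;0.06 0 0 0.035 0;0.06 0 0 0.03 0", force=60)

```text
time_s: 3.5
tcp_pos: [0.5106, -0.1785, 0.047]
ee_rot: [-0.0, -0.103, 0.995, 0.0]
contact_force: [-0.2, 0.9, 0.0]
opening: 0.0616
gripper_force: 0.0
```

Call:
send_rows(series="0.06 0 0 0.018 0;0.06 0 0 0.01 0;0.06 0 0 0.004 0;0.06 0 0 0 0;0.06 0 0 0 0")

```text
time_s: 3.92
tcp_pos: [0.5118, -0.1789, 0.0179]
ee_rot: [0.001, -0.105, 0.994, -0.0]
contact_force: [0.1, 0.2, 0.1]
opening: 0.06
gripper_force: 0.0
```

Call:
send_rows(series="0 0 0 0 0;0 0 0 0 0;0 0 0 0 0;0 0 0 0 0;0 0 0 0 0")

```text
time_s: 4.33
tcp_pos: [0.5112, -0.1787, 0.0173]
ee_rot: [0.0, -0.106, 0.994, -0.0]
contact_force: [0.5, -0.1, -0.4]
opening: 0.0297
gripper_force: 0.0
```

Call:
send_rows(series="0 0 0 0 0;0 0 0 0 0;0 0 0 0 0;0 0 0 0 0;0 0 0 0 0")

```text
time_s: 4.75
tcp_pos: [0.5112, -0.1787, 0.017]
ee_rot: [0.0, -0.106, 0.994, -0.0]
contact_force: [-0.9, 0.5, 4.4]
opening: 0.0216
gripper_force: 60.0
```

Call:
send_rows(series="0 0 0 -0.01 0;0 0 0 -0.025 0;0 0 0 -0.025 0;0 0 0.01 -0.01 0;0 0 0.03 0 0")

```text
time_s: 5.17
tcp_pos: [0.5048, -0.1412, 0.0897]
ee_rot: [0.002, -0.104, 0.995, -0.001]
contact_force: [1.2, 1.6, -5.5]
opening: 0.0219
gripper_force: 60.0
```

Call:
send_rows(series="0 0 0.03 0 -3;0 0 0.03 0 -3;0 0 0.02 0 -3;0 0 0.01 0 -3;0 0 0 0 -3")

```text
time_s: 5.58
tcp_pos: [0.4767, -0.0505, 0.0864]
ee_rot: [-0.001, -0.237, 0.972, 0.0]
contact_force: [-0.4, 0.1, -4.8]
opening: 0.0218
gripper_force: 60.0
```

Run:
```python
from h import *
s,r,y=tool();print(s["tcp_pos"],y,s["contact_force"],s["moment"])
ims=[]
for n in("wrist","top","side"):
    d=get_image(n);np.savez(f"im_{n}.npz",**{k:d[k] for k in("frame","mtx","xyz","rotation")});ims.append(d["frame"])
    p=pix(d,[.585,.1353,.036])[0];print(n,p)
big=np.zeros((600,800,3),np.uint8)
big[:300,:400]=cv2.resize(ims[0],(400,300));
for i,n in((1,"top"),(2,"side")):
    d=dict(np.load(f"im_{n}.npz"));u,v=pix(d,[.585,.1353,.036])[0].astype(int)
    c=ims[i][max(v-30,0):v+30,u-40:u+40];big[(0,300)[i-1]:][:300,400:]=cv2.resize(c,(400,300),interpolation=0)
big[300:,:400]=cv2.resize(ims[2],(400,300));cv2.imwrite("pics/m.png",big[:,:,::-1])
```

```text
[ 0.4766777  -0.05049299  0.08643127] 117.37511551462339 [-0.37047486  0.10221533 -4.83125763] [-0.07762819  0.26592444 -0.02753576]
wrist [498.56312911 537.02690413]
top [249.40253972 269.77469311]
side [249.8878198  221.16337914]
```

View pics/m.png

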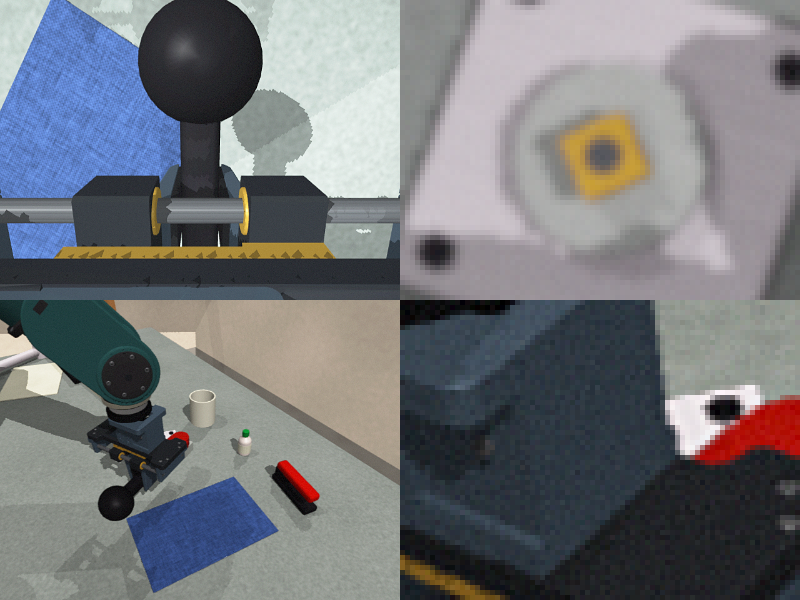

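Top crop: the brass square is centred at pixel (249.6,269.9), rotated about 20° in the image. The side view is blocked now, but side0.png still shows the bolt. I'll fit a projected square for sub-pixel pose.

Run:
```python
from h import *
from scipy.optimize import minimize
S=8
def fit(n,file,lo):
    d=dict(np.load(f"im_{n}.npz"));d["frame"]=cv2.imread(file)[:,:,::-1] if file else d["frame"]
    u0,v0=pix(d,[.585,.1353,.03])[0].astype(int)-20
    im=cv2.resize(np.ascontiguousarray(d["frame"][v0:v0+40,u0:u0+40]),None,fx=S,fy=S,interpolation=cv2.INTER_CUBIC)
    H=cv2.cvtColor(im,cv2.COLOR_RGB2HSV);m=biggest(rng(H,(10,110,lo),(38,255,255)))
    c=max(cv2.findContours(m,0,2)[0],key=cv2.contourArea);m=cv2.fillPoly(np.zeros_like(m),[c],1)
    g=cv2.GaussianBlur(m.astype(np.float32),(0,0),3)
    def ren(p,zs):
        a=np.radians(p[2])+np.pi/4+np.arange(4)*np.pi/2
        q=np.vstack([np.c_[p[0]+.01697*np.cos(a),p[1]+.01697*np.sin(a),np.full(4,z)] for z in zs])
        w=(pix(d,q)-[u0,v0]+.5)*S-.5
        h=cv2.convexHull(w.astype(np.float32))
        t=np.zeros_like(m);cv2.fillPoly(t,[np.round(h*16).astype(int)],1,shift=4);return cv2.GaussianBlur(t.astype(np.float32),(0,0),3)
    for zs in((.036,),(.036,.02)):
        best=min((minimize(lambda p:((ren([p[0]/1e3,p[1]/1e3,p[2]],zs)-g)**2).sum()/1e3,[585,135.3,t],method="Nelder-Mead",options=dict(initial_simplex=[[585,135.3,t],[589,135.3,t],[585,139,t],[585,135,t+8]])) for t in(15,25,35)),key=lambda r:r.fun)
        print(n,file,zs,best.x.round(2),round(best.fun,2),m.sum()/S/S)
fit("top",None,90);fit("top","pics/top0.png",90);fit("top",None,140);fit("side","pics/side0.png",60)
fit("side","pics/side0.png",150)
```

```text
top None (0.036,) [584.98 135.37  25.16] 0.15 188.796875
top None (0.036, 0.02) [585.29 136.15  25.37] 0.79 188.796875
top pics/top0.png (0.036,) [585.  135.3  25. ] 0.14 190.921875
top pics/top0.png (0.036, 0.02) [585.53 136.29  25.77] 0.72 190.921875
top None (0.036,) [584.98 135.37  25.16] 0.15 188.796875
top None (0.036, 0.02) [585.29 136.15  25.37] 0.79 188.796875
side pics/side0.png (0.036,) [579.18 124.1   45.51] 5.67 233.84375
side pics/side0.png (0.036, 0.02) [583.14 136.08  22.54] 0.57 233.84375
side pics/side0.png (0.036,) [582.8  134.56  24.96] 0.02 120.34375
side pics/side0.png (0.036, 0.02) [588.16 149.06 -19.51] 6.07 120.34375
```

Call:
send_rows(series="0 -0.009 0.024 0 0;0 -0.009 0.024 0 0;0 -0.009 0.024 0 0;0 -0.009 0.024 0 0;0 -0.009 0.025 0 2.3")

```text
time_s: 6.15
tcp_pos: [0.4633, 0.0761, 0.0869]
ee_rot: [-0.0, -0.214, 0.977, 0.0]
contact_force: [-0.4, -0.7, -4.5]
opening: 0.022
gripper_force: 60.0
```

Call:
send_rows(series="0 0 0 0.005 0;0 0 0 0.005 0;0 0 0 0 0;0 0 0 0 0")

```text
time_s: 6.48
tcp_pos: [0.4634, 0.0746, 0.0765]
ee_rot: [-0.001, -0.214, 0.977, 0.0]
contact_force: [-0.3, -0.2, -5.0]
opening: 0.0217
gripper_force: 60.0
```

Run:
```python
from h import *
s,r,y=tool();print(s["tcp_pos"],y,s["contact_force"],s["moment"])
ims=[]
for n in("top","side"):
    d=get_image(n);np.savez(f"im_{n}.npz",**{k:d[k] for k in("frame","mtx","xyz","rotation")})
    u,v=pix(d,[.584,.135,.04])[0].astype(int);print(n,u,v)
    ims.append(cv2.resize(d["frame"][v-75:v+75,u-100:u+100],(400,300),interpolation=cv2.INTER_CUBIC))
    H=hsv(d)
cv2.imwrite("pics/hov.png",np.vstack(ims)[:,:,::-1])
```

```text
[0.46336775 0.07457763 0.07652818] 114.75345948032418 [-0.30184583 -0.24068491 -4.98097006] [-0.07959869  0.19951849 -0.06664697]
top 249 270
side 249 219
```

View pics/hov.png

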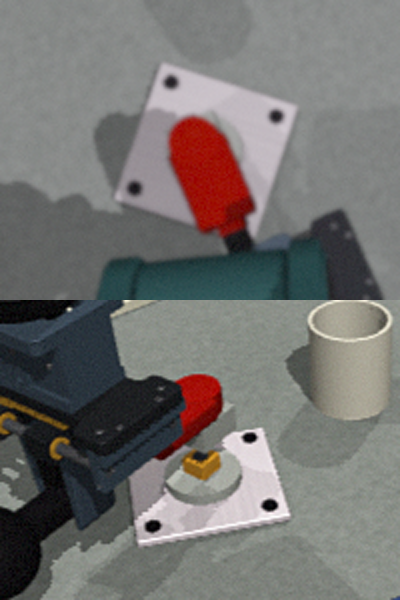

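The hover puts the socket over the bolt; the commanded pose needs a shift of a few mm. I'll correct that and go down with the force in view.

Call:
send_rows(series="0 0.0007 0.0035 0.005 -0.3;0 0 0 0.008 0;0 0 0 0.006 0;0 0 0 0 0;0 0 0 0 0")

```text
time_s: 7.0
tcp_pos: [0.4611, 0.0781, 0.0573]
ee_rot: [-0.001, -0.217, 0.976, 0.0]
contact_force: [0.7, 0.5, -4.6]
opening: 0.0219
gripper_force: 60.0
```

Call:
send_rows(series="0 0 0 0.004 0;0 0 0 0.004 0;0 0 0 0.003 0;0 0 0 0 0")

```text
time_s: 7.33
tcp_pos: [0.4611, 0.0782, 0.0463]
ee_rot: [-0.0, -0.218, 0.976, 0.0]
contact_force: [-0.2, -0.2, -5.3]
opening: 0.0217
gripper_force: 60.0
```

Call:
send_rows(series="0 0 0 0.002 0;0 0 0 0.002 0;0 0 0 0.002 0;0 0 0 0 0")

```text
time_s: 7.67
tcp_pos: [0.4613, 0.0782, 0.0406]
ee_rot: [-0.0, -0.218, 0.976, 0.0]
contact_force: [-0.7, 0.6, -4.7]
opening: 0.0221
gripper_force: 60.0
```

Call:
send_rows(series="0 0 0 0.002 0;0 0 0 0.002 0;0 0 0 0.0015 0;0 0 0 0 0;0 0 0 0 0")

```text
time_s: 8.08
tcp_pos: [0.4614, 0.0782, 0.0353]
ee_rot: [-0.0, -0.218, 0.976, 0.0]
contact_force: [-0.9, -0.1, -4.8]
opening: 0.0217
gripper_force: 60.0
```

Run:
```python
from h import *
s,r,y=tool();print(s["tcp_pos"],y,s["contact_force"],s["moment"])
d=get_image("side");u,v=pix(d,[.55,.135,.04])[0].astype(int)
cv2.imwrite("pics/seat.png",cv2.resize(d["frame"][v-60:v+60,u-50:u+110],(640,480),interpolation=cv2.INTER_CUBIC)[:,:,::-1])
```

```text
[0.46140769 0.07820105 0.03531988] 115.12690784967498 [-0.85284974 -0.09219781 -4.78740456] [0.01204189 0.23546371 0.01443601]
```

View pics/seat.png

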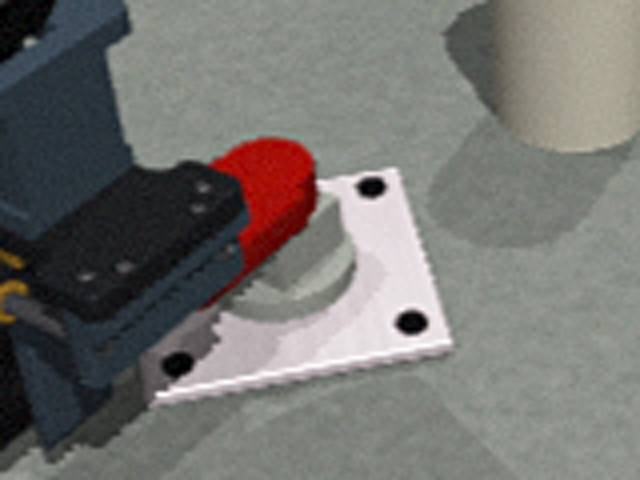

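The socket covers the bolt head and is nearly on the washer. I'll press lightly.

Call:
send_rows(series="0 0 0 0.001 0;0 0 0 0.001 0;0 0 0 0.0005 0;0 0 0 0 0;0 0 0 0 0")

```text
time_s: 8.55
tcp_pos: [0.4617, 0.0782, 0.0331]
ee_rot: [0.0, -0.217, 0.976, -0.0]
contact_force: [-3.7, -2.0, 3.3]
opening: 0.0221
gripper_force: 60.0
```

Call:
send_rows(series="0 -0.0001 0.0047 0 2;0 -0.0001 0.0047 0 2;0 -0.0001 0.0047 0 2;0 -0.0001 0.0047 0 2;0 -0.0001 0.0047 0 2")

```text
time_s: 8.97
tcp_pos: [0.4529, 0.1002, 0.033]
ee_rot: [-0.0, -0.131, 0.991, -0.0]
contact_force: [-7.2, -4.7, 6.7]
opening: 0.0217
gripper_force: 60.0
```

```bash
cat > m.py <<'E'
from h import *
s,r,y=tool();u=-r.apply([1,0,0])
print("a",round(y-90,2),"socket",(s["tcp_pos"]+.1355*u).round(4),"F tool",r.inv().apply(s["contact_force"]).round(2),"M",s["moment"].round(2),s["tcp_pos"][2])
E
python3 m.py
```

```text
a 15.05 socket [0.5837 0.1354 0.0329] F tool [ 8.2  -2.71 -6.65] M [-0.38  0.25  0.23] 0.03297873548649288
```

Call:
send_rows(series="0 0.0006 0.0047 0 2;0 -0.0001 0.0047 0 2;0 -0.0001 0.0047 0 2;0 0 0 0 0")

```text
time_s: 9.3
tcp_pos: [0.4499, 0.1143, 0.0331]
ee_rot: [0.0, -0.079, 0.997, -0.0]
contact_force: [-3.9, -3.5, 4.2]
opening: 0.022
gripper_force: 60.0
```

```bash
python3 m.py
```

```text
a 9.07 socket [0.5837 0.1357 0.0331] F tool [ 4.4  -2.84 -4.17] M [-0.44 -0.05  0.01] 0.033084419733538616
```

Call:
send_rows(series="0 0.0002 0.0047 0 2;0 -0.0001 0.0047 0 2;0 0 0 0 0")

```text
time_s: 9.55
tcp_pos: [0.4488, 0.1235, 0.0331]
ee_rot: [0.0, -0.045, 0.999, 0.0]
contact_force: [-2.8, -2.3, 4.0]
opening: 0.0218
gripper_force: 60.0
```

Call:
send_rows(series="0 -0.0001 0.0047 0 2;0 -0.0001 0.0047 0 2;0 0 0 0 0")

```text
time_s: 9.8
tcp_pos: [0.4483, 0.1328, 0.0331]
ee_rot: [0.0, -0.01, 1.0, 0.0]
contact_force: [-2.3, -1.0, 3.5]
opening: 0.0216
gripper_force: 60.0
```

Call:
send_rows(series="0 -0.0001 0.0047 0 2;0 -0.0001 0.0047 0 2;0 0 0 0 0")

```text
time_s: 10.05
tcp_pos: [0.4484, 0.1421, 0.0331]
ee_rot: [0.0, 0.024, 1.0, 0.0]
contact_force: [-2.4, -1.1, 4.0]
opening: 0.0218
gripper_force: 60.0
```

```bash
python3 m.py
```

```text
a -2.8 socket [0.5838 0.1355 0.0331] F tool [ 2.3  -1.19 -4.01] M [-0.16 -0.24  0.22] 0.03306235726912317
```

Add to m.py:
```python
f=r.inv().apply(s["contact_force"]);print("T",round(.1355*f[1]-s["moment"][2],3))
```

```text
(no output)
```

Call:
send_rows(series="0 -0.0001 0.0047 0 2;0 -0.0001 0.0047 0 2;0 0 0 0 0")

```text
time_s: 10.3
tcp_pos: [0.449, 0.1512, 0.033]
ee_rot: [-0.0, 0.059, 0.998, -0.0]
contact_force: [-3.5, -4.9, 5.1]
opening: 0.0217
gripper_force: 60.0
```

```bash
python3 m.py
```

```text
a -6.74 socket [0.5836 0.1353 0.033 ] F tool [ 2.92 -5.25 -5.14] M [-0.8  -0.25  0.59] 0.03296306119342883
T -1.306
```

Call:
send_rows(series="0 0 0.0024 0 1;0 -0.0001 0.0024 0 1;0 0 0 0 0")

```text
time_s: 10.55
tcp_pos: [0.4497, 0.1558, 0.0329]
ee_rot: [-0.0, 0.076, 0.997, -0.0]
contact_force: [-4.1, -1.8, 5.0]
opening: 0.0219
gripper_force: 60.0
```

```bash
python3 m.py
```

```text
a -8.71 socket [0.5836 0.1353 0.0329] F tool [ 3.82 -2.45 -5.01] M [-0.32 -0.14  0.63] 0.03294075156920105
T -0.963
```

Call:
send_rows(series="0 0 0.0024 0 1;0 -0.0001 0.0024 0 1;0 0 0 0 0")

```text
time_s: 10.8
tcp_pos: [0.4505, 0.1606, 0.0329]
ee_rot: [-0.0, 0.093, 0.996, -0.0]
contact_force: [-5.4, -0.2, 5.6]
opening: 0.0216
gripper_force: 60.0
```

```bash
python3 m.py
```

```text
a -10.72 socket [0.5836 0.1354 0.0329] F tool [ 5.24 -1.17 -5.64] M [-0.12 -0.01  0.53] 0.03292071422152891
T -0.687
```

Call:
send_rows(series="0 0 0.0035 0 1.5;0 0 0 0 0;0 0 0 0 0;0 0 0 0 0;0 0 0 0 0")

```text
time_s: 11.22
tcp_pos: [0.4512, 0.1639, 0.0329]
ee_rot: [-0.0, 0.106, 0.994, -0.0]
contact_force: [-6.0, 1.5, 5.7]
opening: 0.0217
gripper_force: 60.0
```

```bash
python3 m.py
```

```text
a -12.21 socket [0.5836 0.1353 0.0329] F tool [ 6.18  0.2  -5.7 ] M [0.12 0.01 0.57] 0.03294700520477516
T -0.541
```

Clicked and held: the torque peaked at about 1.3 Nm and fell to about 0.54. Now I'll ease back to unload without turning the bolt.

Call:
send_rows(series="0 0.0003 -0.0047 0 -2;0 0 -0.0047 0 -2;0 0 -0.0047 0 -2;0 0 0 0 0;0 0 0 0 0")

```text
time_s: 11.63
tcp_pos: [0.4489, 0.15, 0.0331]
ee_rot: [0.0, 0.055, 0.998, -0.0]
contact_force: [0.1, -2.9, 2.7]
opening: 0.0218
gripper_force: 60.0
```

```bash
python3 m.py
```

```text
a -6.28 socket [0.5836 0.1351 0.0332] F tool [-0.41 -2.82 -2.67] M [-0.55 -0.69  0.71] 0.03307557948940586
T -1.094
```

Call:
send_rows(series="0 0 -0.0024 0 -1;0 0 -0.0024 0 -1;0 0 0 0 0;0 0 0 0 0")

```text
time_s: 11.97
tcp_pos: [0.4486, 0.1458, 0.0331]
ee_rot: [0.001, 0.038, 0.999, 0.0]
contact_force: [3.5, 0.7, 1.2]
opening: 0.0215
gripper_force: 60.0
```

```bash
python3 m.py
```

```text
a -4.38 socket [0.5837 0.1354 0.0333] F tool [-3.48  1.   -1.18] M [ 0.07 -1.05  0.36] 0.03313531896380063
T -0.22
```

Call:
send_rows(series="0 -0.0003 -0.0016 -0.001 -0.7;0 0 0 -0.003 0;0 0 0 -0.003 0;0 0 0 -0.003 0;0 0 0 0 0")

```text
time_s: 12.38
tcp_pos: [0.4497, 0.1442, 0.0434]
ee_rot: [0.001, 0.032, 0.999, 0.0]
contact_force: [15.7, -3.5, -13.9]
opening: 0.0219
gripper_force: 60.0
```

```bash
python3 m.py
```

```text
a -3.68 socket [0.585  0.1355 0.0438] F tool [-15.85  -2.47  13.96] M [-0.52 -1.93 -0.06] 0.04341690213304077
T -0.276
```

Call:
send_rows(series="0 -0.001 0 0 0;0 -0.001 0 0 0;0 0 0 0 0")

```text
time_s: 12.63
tcp_pos: [0.4497, 0.1438, 0.0427]
ee_rot: [-0.001, 0.032, 0.999, -0.0]
contact_force: [0.9, 1.1, -0.3]
opening: 0.0215
gripper_force: 60.0
```

```bash
python3 m.py
```

```text
a -3.66 socket [0.585  0.1352 0.0426] F tool [-0.84  1.19  0.25] M [-0.02 -0.51  0.25] 0.0427431729913912
T -0.088
```

Relieved. I'll keep lifting gently.

Call:
send_rows(series="0 0 0 -0.002 0;0 0 0 -0.002 0;0 0 0 -0.002 0;0 0 0 0 0")

```text
time_s: 12.97
tcp_pos: [0.451, 0.1439, 0.0491]
ee_rot: [0.001, 0.032, 0.999, 0.0]
contact_force: [12.4, -1.7, -13.9]
opening: 0.0219
gripper_force: 60.0
```

```bash
python3 m.py
```

```text
a -3.68 socket [0.5862 0.1352 0.0493] F tool [-12.46  -0.95  13.95] M [-0.37 -1.36  0.07] 0.04913456499420953
T -0.2
```

Run:
```python
from h import *
d=get_image("side");u,v=pix(d,[.5,.135,.04])[0].astype(int)
cv2.imwrite("pics/lift.png",cv2.resize(d["frame"][v-70:v+80,u-60:u+140],(800,600),interpolation=cv2.INTER_CUBIC)[:,:,::-1])
```

View pics/lift.png

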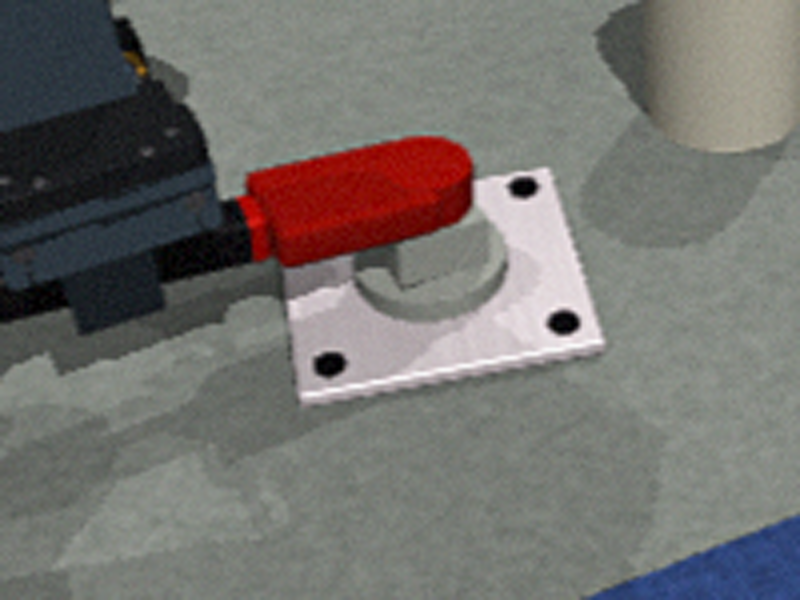

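The head is partly raised and slightly nose-down, so it binds. I'll continue lifting with small shifts toward the head.

Call:
send_rows(series="0 -0.0015 0 0 0;0 0 0 -0.002 0;0 -0.001 0 -0.002 0;0 0 0 0 0")

```text
time_s: 13.35
tcp_pos: [0.4521, 0.1436, 0.0527]
ee_rot: [-0.001, 0.032, 0.999, -0.0]
contact_force: [6.3, -1.4, -14.1]
opening: 0.0217
gripper_force: 60.0
```

Call:
send_rows(series="0 -0.0005 0 -0.002 0;0 -0.0005 0 -0.002 0;0 -0.0005 0 -0.002 0;0 0 0 0 0")

```text
time_s: 13.68
tcp_pos: [0.4539, 0.1435, 0.0588]
ee_rot: [-0.0, 0.032, 0.999, -0.0]
contact_force: [7.5, -0.7, -12.4]
opening: 0.0216
gripper_force: 60.0
```

```bash
python3 m.py
```

```text
a -3.66 socket [0.5891 0.1348 0.0588] F tool [-7.52 -0.18 12.35] M [-0.17 -0.57  0.32] 0.05883219107772326
T -0.345
```

Call:
send_rows(series="0 -0.001 0 -0.002 0;0 -0.0005 0 -0.002 0;0 -0.0005 0 -0.002 0;0 0 0 0 0")

```text
time_s: 14.02
tcp_pos: [0.456, 0.1434, 0.0648]
ee_rot: [-0.0, 0.032, 0.999, -0.0]
contact_force: [8.6, -1.2, -15.5]
opening: 0.022
gripper_force: 60.0
```

Call:
send_rows(series="0 -0.0005 0 -0.002 0;0 -0.0005 0 -0.002 0;0 -0.0005 0 -0.002 0;0 0 0 0 0")

```text
time_s: 14.35
tcp_pos: [0.4581, 0.1433, 0.0709]
ee_rot: [0.0, 0.032, 0.999, -0.0]
contact_force: [12.0, -2.5, -16.9]
opening: 0.0216
gripper_force: 60.0
```

```bash
python3 m.py
```

```text
a -3.66 socket [0.5933 0.1346 0.071 ] F tool [-12.1   -1.73  16.87] M [-0.45 -1.39  0.27] 0.07092200567181924
T -0.503
```

Still wedged, and the wrench is pitching in the grip. I'll lower it again to level it, remove all preload, and then lift.

Call:
send_rows(series="0 0.001 0 0.004 0;0 0.001 0 0.004 0;0 0.001 0 0.004 0;0 0.001 0 0.004 0;0 0 0 0 0")

```text
time_s: 14.77
tcp_pos: [0.4518, 0.1435, 0.0541]
ee_rot: [-0.001, 0.032, 0.999, -0.0]
contact_force: [-6.0, 0.6, 3.4]
opening: 0.0214
gripper_force: 60.0
```

```bash
python3 m.py
```

```text
a -3.65 socket [0.5871 0.1349 0.0537] F tool [ 6.05  0.22 -3.38] M [0.3  0.57 0.42] 0.05409747846569106
T -0.388
```

Call:
send_rows(series="0 0.001 0 0.004 0;0 0.001 0 0.004 0;0 0.001 0 0.004 0;0 0 0 0 0")

```text
time_s: 15.1
tcp_pos: [0.4489, 0.1437, 0.0421]
ee_rot: [-0.001, 0.032, 0.999, -0.0]
contact_force: [-5.9, 0.9, 3.0]
opening: 0.0213
gripper_force: 60.0
```

```bash
python3 m.py
```

```text
a -3.65 socket [0.5841 0.1351 0.0417] F tool [ 5.94  0.47 -2.94] M [0.25 0.45 0.33] 0.04211373293178308
T -0.264
```

Call:
send_rows(series="0 0 0 0.004 0;0 -0.0004 0 0.0035 0;0 -0.0003 0 0.0015 0;0 0 0 0 0")

```text
time_s: 15.43
tcp_pos: [0.4478, 0.1434, 0.0328]
ee_rot: [-0.003, 0.032, 0.999, -0.001]
contact_force: [-14.0, 3.4, 5.1]
opening: 0.0215
gripper_force: 60.0
```

```bash
python3 m.py
```

```text
a -3.64 socket [0.5831 0.1348 0.0319] F tool [14.25  2.5  -5.05] M [0.61 1.78 0.5 ] 0.03276237062103471
T -0.159
```

Call:
send_rows(series="0 0.0008 0 0 0;0 0.0004 -0.0008 0 -0.5;0 0 0 0 0;0 0 0 0 0")

```text
time_s: 15.77
tcp_pos: [0.4478, 0.1428, 0.0332]
ee_rot: [-0.002, 0.028, 1.0, -0.0]
contact_force: [-8.0, 0.9, -1.6]
opening: 0.0217
gripper_force: 60.0
```

```bash
python3 m.py
python3 - <<'E'
from h import *
d=get_image("side");u,v=pix(d,[.5,.135,.04])[0].astype(int)
cv2.imwrite("pics/low.png",cv2.resize(d["frame"][v-70:v+80,u-60:u+140],(800,600),interpolation=cv2.INTER_CUBIC)[:,:,::-1])
E
```

```text
a -3.19 socket [0.5831 0.1352 0.0326] F tool [8.04 0.43 1.64] M [0.13 1.28 0.14] 0.03321006175972751
T -0.081
```

View pics/low.png

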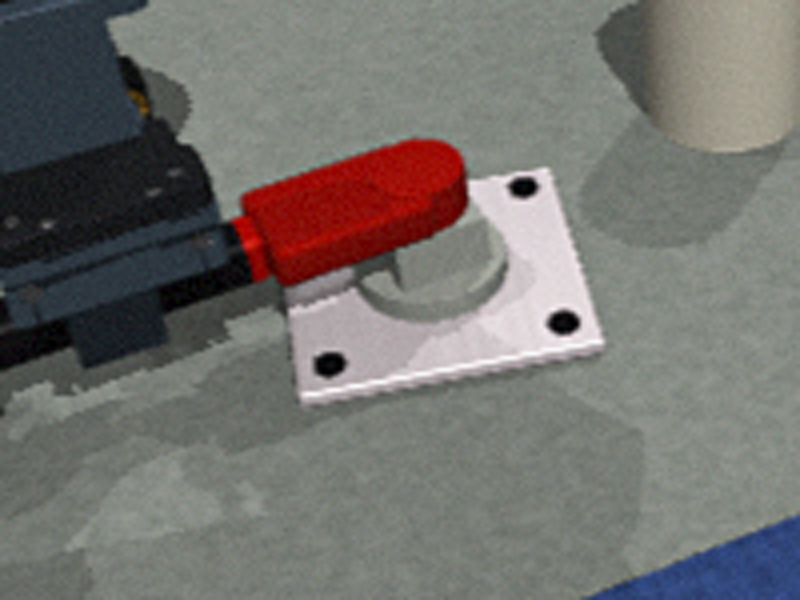

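The head is about 8 mm above the washer, wedged, with the wrench a bit nose-up. I'll raise the grip until it's level, centre the yaw in the play and null the side forces.

Call:
send_rows(series="0 0.0003 -0.001 -0.002 -0.5;0 0.0003 -0.001 -0.002 -0.5;0 0 -0.001 -0.002 -0.5;0 0 0 0 0;0 0 0 0 0")

```text
time_s: 16.23
tcp_pos: [0.4479, 0.1397, 0.0396]
ee_rot: [-0.001, 0.015, 1.0, -0.0]
contact_force: [-5.8, -1.2, -6.2]
opening: 0.0217
gripper_force: 60.0
```

```bash
python3 m.py
```

```text
a -1.68 socket [0.5834 0.1357 0.0393] F tool [ 5.76 -1.4   6.22] M [-0.32  1.7  -0.18] 0.0396476513574027
T -0.01
```

Call:
send_rows(series="0 0.0006 0 0 0;0 0.0006 0 0 0;0 0 0 0 0")

```text
time_s: 16.48
tcp_pos: [0.4478, 0.14, 0.0399]
ee_rot: [-0.0, 0.015, 1.0, -0.0]
contact_force: [-3.2, -2.8, -6.7]
opening: 0.0218
gripper_force: 60.0
```

```bash
python3 m.py
```

```text
a -1.69 socket [0.5832 0.136  0.0398] F tool [ 3.09 -2.84  6.73] M [-0.61  1.24 -0.45] 0.039900402170937876
T 0.061
```

Call:
send_rows(series="0 0.0007 -0.0006 0 0;0 0 0 -0.001 0;0 0 0 -0.001 0;0 0 0 0 0")

```text
time_s: 16.82
tcp_pos: [0.4477, 0.1397, 0.0422]
ee_rot: [0.0, 0.015, 1.0, 0.0]
contact_force: [-1.6, -2.5, -5.8]
opening: 0.0219
gripper_force: 60.0
```

```bash
python3 m.py
```

```text
a -1.67 socket [0.5831 0.1357 0.0423] F tool [ 1.48 -2.53  5.77] M [-0.25  0.8  -0.19] 0.04222494828519307
T -0.157
```

Call:
send_rows(series="0 0.0003 -0.0005 -0.001 0;0 0 0 -0.001 0;0 0 0 -0.001 0;0 0 0 0 0")

```text
time_s: 17.15
tcp_pos: [0.4475, 0.1392, 0.0453]
ee_rot: [0.0, 0.015, 1.0, 0.0]
contact_force: [-0.4, 0.1, -3.6]
opening: 0.0217
gripper_force: 60.0
```

```bash
python3 m.py
```

```text
a -1.67 socket [0.583  0.1353 0.0454] F tool [0.42 0.12 3.57] M [ 0.04  0.33 -0.05] 0.04528158247419427
T 0.065
```

Nearly free: lateral force and moment are at their free-air values. I'll continue.

Call:
send_rows(series="0 0 0 -0.001 0;0 0 0 -0.001 0;0 0 0 -0.001 0;0 0 0 0 0")

```text
time_s: 17.48
tcp_pos: [0.4473, 0.1392, 0.0482]
ee_rot: [0.0, 0.015, 1.0, 0.0]
contact_force: [-0.7, -0.3, -5.4]
opening: 0.0215
gripper_force: 60.0
```

```bash
python3 m.py
```

```text
a -1.67 socket [0.5828 0.1352 0.0482] F tool [ 0.65 -0.36  5.45] M [0.04 0.29 0.01] 0.048180030447960584
T -0.059
```

Call:
send_rows(series="0 0 0 -0.002 0;0 0 0 -0.002 0;0 0 0 -0.003 0;0 0 0 -0.003 0;0 0 0 -0.003 0")

```text
time_s: 17.9
tcp_pos: [0.4471, 0.1391, 0.0613]
ee_rot: [0.0, 0.015, 1.0, 0.0]
contact_force: [-0.1, 0.4, -5.5]
opening: 0.0216
gripper_force: 60.0
```

Call:
send_rows(series="0 0 0 -0.006 0;0 0 0 -0.008 0;0 0 0 -0.01 0;0 0 0 0 0;0 0 0 0 0")

```text
time_s: 18.32
tcp_pos: [0.4477, 0.1393, 0.0858]
ee_rot: [0.001, 0.015, 1.0, 0.0]
contact_force: [-0.4, -0.7, -4.5]
opening: 0.022
gripper_force: 60.0
```

```bash
python3 m.py;python3 - <<'E'
from h import *
d=get_image("side");cv2.imwrite("pics/up.png",cv2.resize(d["frame"][100:400,60:460],(800,600),interpolation=cv2.INTER_CUBIC)[:,:,::-1])
E
```

```text
a -1.67 socket [0.5831 0.1353 0.086 ] F tool [ 0.36 -0.73  4.49] M [ 0.09  0.2  -0.03] 0.08580584778841423
T -0.068
```

View pics/up.png

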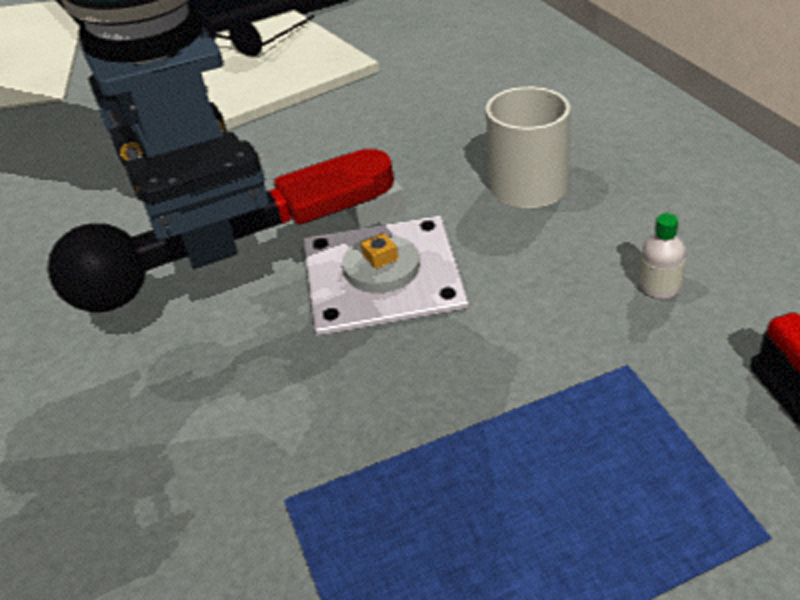

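The wrench is clear of the bolt and roughly level, and the mug and bottle stand where they were. I'll carry it to the mat.

Call:
send_rows(series="0 0 -0.015 0 0;0 -0.009 -0.03 0 0;0 -0.009 -0.03 0 0;0 -0.009 -0.03 0 0;0 -0.009 -0.03 0 0")

```text
time_s: 18.78
tcp_pos: [0.479, 0.0017, 0.0846]
ee_rot: [-0.0, 0.014, 1.0, -0.0]
contact_force: [1.3, 1.0, -4.2]
opening: 0.0216
gripper_force: 60.0
```

Call:
send_rows(series="0 -0.009 -0.03 0 0;0 -0.009 -0.03 0 0;0 -0.009 -0.03 0 0;0 -0.009 -0.03 0 0;0 -0.009 -0.03 0 0")

```text
time_s: 19.2
tcp_pos: [0.5195, -0.1497, 0.0845]
ee_rot: [-0.0, 0.015, 1.0, 0.0]
contact_force: [0.9, 0.2, -4.5]
opening: 0.0218
gripper_force: 60.0
```

Call:
send_rows(series="0 -0.006 -0.002 0.015 3;0 0 0 0.015 0;0 0 0 0.015 0;0 0 0 0.008 0;0 0 0 0 0")

```text
time_s: 19.62
tcp_pos: [0.5243, -0.1499, 0.03]
ee_rot: [-0.002, 0.041, 0.999, 0.0]
contact_force: [-0.7, 0.4, -3.7]
opening: 0.0216
gripper_force: 60.0
```

```bash
python3 m.py;python3 - <<'E'
from h import *
for n in ("top","side"):
    d=get_image(n);np.savez(f"im_{n}.npz",**{k:d[k] for k in("frame","mtx","xyz","rotation")})
d=dict(np.load("im_side.npz"));u,v=pix(d,[.53,-.15,.04])[0].astype(int);print(u,v)
a=cv2.resize(d["frame"][180:480,150:550],(640,480));cv2.imwrite("pics/pl.png",a[:,:,::-1])
d=dict(np.load("im_top.npz"))
H=hsv(d);m=rng(H,(100,80,40),(130,255,255));yy,xx=np.nonzero(biggest(m));print(rect(biggest(m)))
E
```

```text
a -4.67 socket [ 0.6594 -0.1609  0.0296] F tool [0.74 0.29 3.7 ] M [ 0.03  0.25 -0.  ] 0.03001587277845013
T 0.04
305 348
((382.8688659667969, 288.529296875), (42.31769561767578, 156.07847595214844), 5.241820335388184)
```

View pics/pl.png

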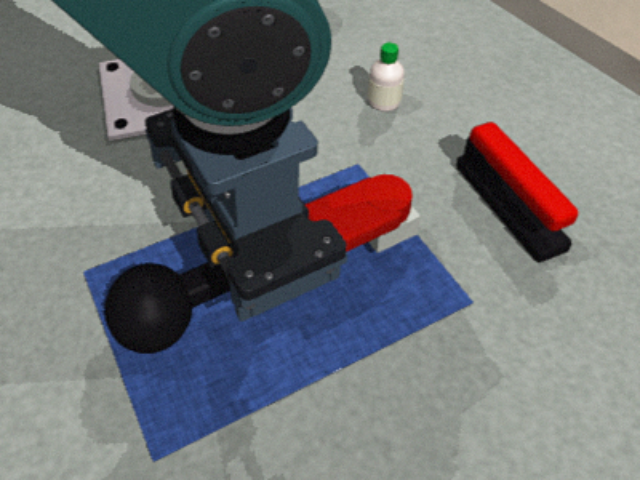

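The wrench is about 13 mm over the mat, well inside it. Before putting it down I'll check the bolt angle in the top picture.

Call:
send_rows(series="0 0 0 0.005 0;0 0 0 0.004 0;0 0 0 0.002 0;0 0 0 0.001 0;0 0 0 0 0")

```text
time_s: 20.13
tcp_pos: [0.5256, -0.1502, 0.0198]
ee_rot: [-0.0, 0.041, 0.999, 0.0]
contact_force: [-0.3, 0.7, -3.9]
opening: 0.0215
gripper_force: 60.0
```

```bash
python3 m.py
python3 - <<'E'
from h import *
d=dict(np.load("im_top.npz"));u0,v0=pix(d,[.585,.135,.036])[0].astype(int)-20
im=cv2.resize(np.ascontiguousarray(d["frame"][v0:v0+40,u0:u0+40]),None,fx=8,fy=8,interpolation=cv2.INTER_CUBIC)
m=rng(cv2.cvtColor(im,cv2.COLOR_RGB2HSV),(10,110,90),(38,255,255));print("px",m.sum()/255/64)
if m.any():
    c=max(cv2.findContours(m,0,2)[0],key=cv2.contourArea);b=(cv2.boxPoints(cv2.minAreaRect(c))+.5)/8-.5+[u0,v0]
    W=toworld(d,b,.036);e=np.diff(W,axis=0);print(W.mean(0),np.linalg.norm(e,axis=1),np.degrees(np.arctan2(e[:,1],e[:,0]))%90)
E
```

```text
a -4.67 socket [ 0.6607 -0.1613  0.0198] F tool [0.39 0.68 3.9 ] M [0.11 0.29 0.02] 0.019840067788506114
T 0.069
px 148.375
[0.58486153 0.13464318 0.036     ] [0.02441422 0.02384482 0.02433691] [2.92306514 3.83966198 2.93034555]
```

```bash
cat > fit.py <<'E'
from h import *
from scipy.optimize import minimize
S=8
def fit(d,lo=90):
    u0,v0=pix(d,[.585,.1353,.03])[0].astype(int)-20
    im=cv2.resize(np.ascontiguousarray(d["frame"][v0:v0+40,u0:u0+40]),None,fx=S,fy=S,interpolation=cv2.INTER_CUBIC)
    m=biggest(rng(cv2.cvtColor(im,cv2.COLOR_RGB2HSV),(10,110,lo),(38,255,255)))
    c=max(cv2.findContours(m,0,2)[0],key=cv2.contourArea);m=cv2.fillPoly(np.zeros_like(m),[c],1)
    g=cv2.GaussianBlur(m.astype(np.float32),(0,0),3)
    def cost(p):
        a=np.radians(p[2])+np.pi/4+np.arange(4)*np.pi/2
        w=(pix(d,np.c_[p[0]/1e3+.01697*np.cos(a),p[1]/1e3+.01697*np.sin(a),np.full(4,.036)])-[u0,v0]+.5)*S-.5
        t=np.zeros_like(m);cv2.fillPoly(t,[np.round(w*16).astype(int)],1,shift=4)
        return ((cv2.GaussianBlur(t.astype(np.float32),(0,0),3)-g)**2).sum()/1e3
    r=min((minimize(cost,[585,135.3,t],method="Nelder-Mead",options=dict(initial_simplex=[[585,135.3,t],[589,135.3,t],[585,139,t],[585,135,t+8]])) for t in(-15,-5,5,15,25)),key=lambda r:r.fun)
    print(r.x.round(2),round(r.fun,3),m.sum()/64)
if __name__=="__main__":
    d=dict(np.load("im_top.npz"));fit(d,90);fit(d,140)
    d["frame"]=cv2.imread("pics/top0.png")[:,:,::-1];fit(d,90)
E
python3 fit.py
```

```text
[584.85 134.67   2.91] 0.15 185.109375
[584.94 135.67   2.48] 1.041 158.015625
[584.99 135.25  25.16] 0.139 190.921875
```

The bolt is at 2.9°, against 1–3° estimated at tight, so it has not turned back. I'll set the wrench down.

Call:
send_rows(series="0 0 0 0.001 0;0 0 0 0.001 0;0 0 0 0.0008 0;0 0 0 0 0;0 0 0 0 0")

```text
time_s: 20.55
tcp_pos: [0.5266, -0.1505, 0.0177]
ee_rot: [0.001, 0.041, 0.999, -0.0]
contact_force: [2.6, 0.3, 5.2]
opening: 0.0214
gripper_force: 60.0
```

Call:
send_rows(series="0.03 0 0 0 0;0.06 0 0 0 0;0.06 0 0 0 0;0.06 0 0 0 0;0.06 0 0 0 0")

```text
time_s: 20.97
tcp_pos: [0.5256, -0.1503, 0.0171]
ee_rot: [-0.0, 0.041, 0.999, -0.0]
contact_force: [-0.3, 0.2, -0.3]
opening: 0.0519
gripper_force: 0.0
```

Call:
send_rows(series="0.06 0 0 -0.01 0;0.06 0 0 -0.02 0;0.06 0 0 -0.03 0;0.06 0 0 -0.04 0;0.06 0 0 -0.04 0")

```text
time_s: 21.38
tcp_pos: [0.5249, -0.1501, 0.1588]
ee_rot: [-0.001, 0.041, 0.999, 0.0]
contact_force: [1.1, -0.7, 0.7]
opening: 0.0596
gripper_force: 0.0
```

Call:
send_rows(series="0.06 0.03 0 -0.02 0;0.06 0.03 0 0 0;0.06 0.03 0 0 0;0.06 0 0 0 0;0.06 0 0 0 0")

```text
time_s: 21.8
tcp_pos: [0.4351, -0.1429, 0.1779]
ee_rot: [0.0, 0.041, 0.999, -0.0]
contact_force: [-0.1, 0.3, 0.5]
opening: 0.06
gripper_force: 0.0
```

```bash
python3 m.py
python3 - <<'E'
from h import *
import fit
d=get_image("top");fit.fit(d)
d=get_image("side")
cv2.imwrite("pics/end.png",cv2.resize(d["frame"][180:480,150:550],(800,600))[:,:,::-1])
E
```

```text
a -4.71 socket [ 0.5701 -0.154   0.178 ] F tool [ 0.12  0.27 -0.53] M [ 0.03  0.01 -0.02] 0.17793061031211693
T 0.058
[584.95 135.12   2.44] 0.217 186.859375
```

View pics/end.png

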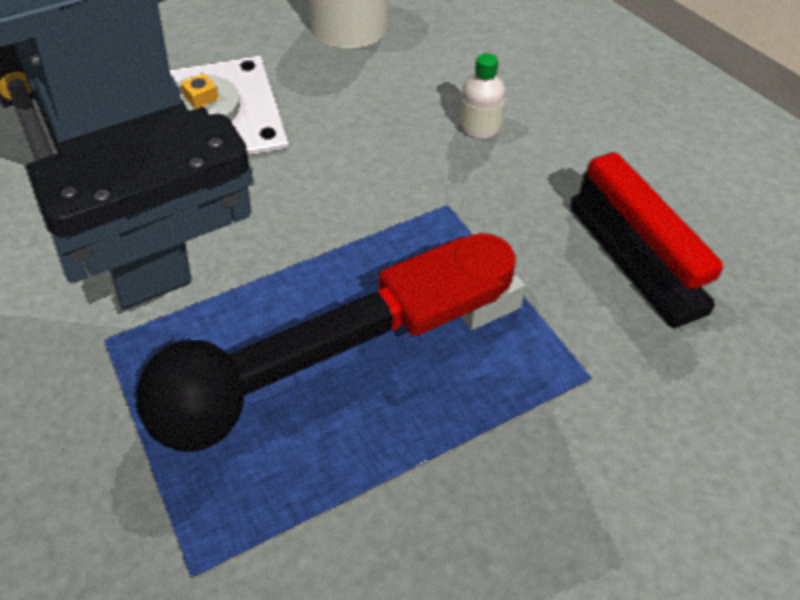

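The wrench lies flat and straight on the mat, with its head corner at (523,287) inside the edge. The bolt, bottle and stapler are undisturbed.

```bash
python3 -c "
from station import robot;print(robot.sign_off())"
```

```text
the job is handed in; nothing more can be done
None
```

I tightened the bolt to the click, took the wrench off, laid it back level on the blue mat and handed the job in at about 22 s. The hand-in gave no verdict. The wrench bound on the bolt coming off and needed a second lift; the bolt angle afterwards (about 2.5–3°, estimated 1–3° at tight) suggests it wasn't loosened.

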